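# Set the short stand leg to its hole

### The arm

A 6-joint arm with a two-finger parallel gripper is mounted at the origin on the work surface. World frame = base frame: x ahead of the robot, y to its left, z up, the work surface at z = 0. Lengths are in mm, angles in rad, forces in N, time in s.
With the tool pointing down it reaches from about 350 to 975 mm from the base axis. Payload 7.1 kg.
Tool frame: the origin (TCP) lies between the finger pads; the fingertips stand 14 mm ahead of it and the grasp point (between the pads) lies 5 mm behind it; z points along the fingers, y is the direction in which the jaws open and shut (so a half turn about z gives the same grasp; the last joint's range is limited). The gripper opens to 88 mm and grips with 3 to 60 N. Pads are 20 mm wide; open, the fingers measure 115 mm over their backs; the gripper's body (75 mm by 178 mm) begins 61 mm behind the grasp point.
Start: joints at [1.224, 0.423, 1.63, -0, 1.089, -0.019], TCP at [201.194, 591.714, 236.675] pointing down, gripper open.
Joint ranges: [-3, 3], [-0.9, 2.11], [0.09, 2.58], [-1.31, 4.45], [0.11, 2.69], [-2.54, 2.54]. Speed limits (rad/s): [2.39, 2.39, 3.01, 3.14, 3.14, 3.14].

### API

Orientations are given as a rotation vector (axis times angle).
In Python, from workcell import get_obs, get_image, calibration, close_job, regions_of, place_of gives the robot as it stands.
- The arm moves only by the tool move_arm, never from a script. Its argument "deltas" is a list of rows, each a list of 5 numbers: the closure in counts, from 0 (fully open) to 255 (shut), then the shift along the tool's x, y, z in m, then the turn about the tool's z in rad. In form: [[grip, x, y, z, roll], ...]. A call has 1 to 5 rows; each row is the pose to reach, as a shift and turn from the pose commanded when the call began, along the tool's axes at that moment; what a row does not reach only later rows make up. A row lasts 1/12 s, in which the tool goes at most 41.7 mm and 7.16 degrees, less where a joint would pass 70% of its speed; a pose out of reach is approached as far as the arm can. A call with a gripper value outside its range is refused whole. The fingers move at their own pace and stop on an object; the grip force is fixed at half the most. Time passes only in rows, so rows that repeat a pose let the fingers close. It gives the time, the measured TCP pose, the force and the opening at its end, in the units of the state.
- get_obs(): the state, without advancing time (a new reading comes with each control period).
- get_image(name): name is "scene" or "top" or "wrist"; returns the picture (420x560x3 uint8, blue, green, red); there is no depth.
- calibration(name): a dict with "intrinsics" (3x3 intrinsics, pixels), "world_to_cam" (4x4, takes a point from world to camera coordinates); the wrist camera has in their place "hand_eye" (4x4, takes a point from camera to tool coordinates, whose origin is the TCP and whose axes are the flange's). Camera axes: x right, y down, z forward; pixel columns grow to the right and rows downward; lengths in mm; the calibration is good to about 2 mm. A picture is of the moment at which its call begins: read the wrist's pose just before it. calibration takes no time and is no camera call.
- close_job(): hands the job in, once; it reports no verdict.
Trained networks look in the newest picture that a camera, given by its name, has taken for a name from the list of things; names that differ only in an ending like _2 or _b are one class to them, and where a whole thing is asked for, a point or a joint stands for the part that bears it (a point fixed in the world has none). Each returns a list of dicts, best first, with "conf" (0 to 1); they miss things now and then, are a little off and sometimes report something else, mostly with a low value. They report only what shows in the picture. A call takes as long as a camera call.
- regions_of(camera, name): "region" (420x560 bool, what is visible of it).
- place_of(camera, name): "location" ([x, y, z] in mm, in world coordinates, good to about 4 mm: a listed point, or the origin of a listed thing).
The state is a dict: "t": time; "qpos": joint angles; "qvel": joint speeds; "joint_torque": joint torques, N m; "ee_pos": TCP position; "orientation": TCP orientation; "ft_force": force on the tool from outside, world axes, zero at the start; "moment": the same for the moment, N m; "width": finger opening in mm.
Only numpy, scipy, OpenCV 4.12 (cv2) and the standard library are available. Lean on these libraries where they do the work, as an engineer would, in place of code of your own. Each camera call takes 0.05 s, during which the arm holds its last target.

### The job

Two telescopic stand legs lie on the white assembly board: one is already set, its button standing out of the hole in its outer tube, and the other is still too short. Pull the inner tube of the short leg straight out until its sprung button pops through the hole in the top of the outer tube, then let go, with both legs locked at the same length.

Things in the scene. Friction and masses are not known exactly. Their poses are not given: they have to be found in the camera images.
- short_leg_grip (a point): Short leg: middle of the bare steel inner tube (25 mm square), on its axis, 67 mm above the table; moves with it. x: level, along the leg and outward (pull this way, roughly to the robot's left); z up. Grip across the 25 mm. Ahead along x: collar from 30 mm, rubber foot (44 mm round, 14 thick) from 35 mm. Behind: outer tube's mouth at 40 mm plus joint short_leg.
- short_leg (a joint): How far the inner tube is pulled out of the fixed aluminium outer tube (34 mm square, 200 long, in grey saddles on a white board 12 mm thick), m: 0 = fully in, starts 0 to 0.045, grows outward. At 0.080 the button is under the hole (16 mm, in the top, 30 mm from the mouth; 2 mm play either way), pops up and locks. Sliding takes 3 to 6 N.
- short_button (a joint): Height of the short leg's sprung round steel button (12 mm, domed) in its inner tube, m: below 0.001 while hidden, held down under the outer tube's top wall; about 0.010 once popped up through the hole, then standing 7 mm above the outer tube's top. Spring force 3 to 5 N; it rises unaided.
- set_button (a joint): The same for the other leg, already set: about 0.010, out of its hole (91 mm above the table at its tip). It must stay out. This leg is alike but 35 to 80 mm longer; it lies on the same board, parallel, pointing the same way, axes 120 mm apart, on either side of the short one (nearer to or farther from the robot).

How it is judged:
By the outcome, as a careful person would: the job done as asked, in the order asked, and still so for the second after the job is handed in, with the robot touching nothing.
It also fails if it takes over 29 s, if anything falls off the work surface, if the arm or the gripper's body presses on something with over 40 N, if the wrist force passes 120 N, or if a joint passes its speed limit or range.

## Working session

There is one attempt and no reset: what is moved stays moved. The work goes in short steps, Python scripts to look and compute and a tool call to move; the robot and the scene stay as the last step left them, time stands still between calls to the robot, and variables do not carry over. Pictures are saved under pics/ and viewed, and the job is handed in when it is done.

Besides the shell and the picture viewer there is one more tool, called after ">>>" by a JSON object that holds its "name" and its "arguments", one argument or row to a line. move_arm: Moves the arm, as the interface text tells. Its arguments: {"type":"object","properties":{"deltas":{"type":"array","items":{"type":"array","items":{"type":"number"}}}},"required":["deltas"]}

```bash
mkdir -p pics; cat > h.py <<'E'
import numpy as np, cv2
from workcell import *
from scipy.spatial.transform import Rotation as R
E
python3 - <<'E'
from h import *
o=get_obs(); print(o)
for c in ["scene","top"]:
    im=get_image(c); cv2.imwrite(f"pics/{c}0.png",im)
    for n in ["short_leg_grip","short_button","set_button"]:
        print(c,n,[(np.round(d["location"],1),round(d["conf"],2)) for d in place_of(c,n)])
    print(calibration(c))
print(calibration("wrist"))
E
```

```text
{'t': 0.0, 'qpos': array([ 1.22400648e+00,  4.23812466e-01,  1.63068619e+00, -2.01852214e-06,
        1.08860870e+00, -1.90239855e-02]), 'qvel': array([ 0.0014679 , -0.00054711, -0.00072555, -0.00094574, -0.00194779,
        0.00018115]), 'joint_torque': array([-1.25964747e-03, -5.44629014e+01, -2.73658669e+01,  6.43077702e-02,
        2.26819416e-02, -5.83485917e-05]), 'ee_pos': array([201.013447  , 591.22633863, 235.92089968]), 'orientation': array([-5.12505621e-01, -3.09922845e+00,  2.33991179e-03]), 'ft_force': array([ 0.13551532,  0.29958299, -0.06753028]), 'moment': array([-0.03182325, -0.01380565,  0.00760665]), 'width': 87.45383997169638}
scene short_leg_grip [(array([629.4,  94.9,  67.9]), 0.75)]Traceback (most recent call last):
  File "<stdin>", line 6, in <module>
ValueError: it knows: short_leg_grip
```

```bash

python3 - <<'E'
from h import *
im=get_image("top"); cv2.imwrite("pics/top0.png",im)
for c in ["scene","top"]:
    print(c,[(np.round(d["location"],1),round(d["conf"],2)) for d in place_of(c,"short_leg_grip")])
    for n in ["short_leg_grip","short_leg","short_button","set_button"]:
        try:
            for k,d in enumerate(regions_of(c,n)):
                m=d["region"].astype(np.uint8); mo=np.argwhere(m)
                print(c,n,round(d["conf"],2),m.sum(),mo.mean(0)[::-1].round(1),cv2.minAreaRect(mo[:,::-1].astype(np.float32).copy()))
        except Exception as e: print(n,e)
    print(calibration(c))
print(calibration("wrist"))
print(get_obs()['t'])
E
```

```text
scene [(array([629.4,  94.9,  67.9]), 0.75)]
scene short_leg_grip 0.57 3485 [318.1 345.3] ((307.0000305175781, 335.0000305175781), (138.59291076660156, 41.01219177246094), 45.0)
scene short_leg 0.89 3521 [318.2 345.6] ((306.7500305175781, 335.2500305175781), (138.59291076660156, 41.719295501708984), 45.0)
scene set_button 0.47 57 [338.9 242.6] ((339.0000305175781, 242.50003051757812), (7.77817440032959, 7.77817440032959), 45.0)
{'intrinsics': array([[484.65695863,   0.        , 275.98160266],
       [  0.        , 484.65695863, 199.02301697],
       [  0.        ,   0.        ,   1.        ]]), 'world_to_cam': array([[-8.36772418e-01,  5.47534868e-01, -4.18204260e-03,
         5.24775925e+02],
       [ 3.35961860e-01,  5.07374102e-01, -7.93537113e-01,
        -4.00638714e+01],
       [-4.32367378e-01, -6.65414975e-01, -6.08507487e-01,
         9.09527580e+02],
       [ 0.00000000e+00,  0.00000000e+00,  0.00000000e+00,
         1.00000000e+00]])}
top [(array([628.8,  92.2,  66.7]), 0.57)]
top short_leg_grip 0.89 1444 [174.2 164.4] ((185.0, 165.5), (25.0, 96.0), 90.0)
top short_leg 0.5
[... 540 characters left out ...]
       [ 1.04013220e-01, -4.61397561e-02, -9.93505095e-01,
         7.11733397e+02],
       [ 0.00000000e+00,  0.00000000e+00,  0.00000000e+00,
         1.00000000e+00]])}
{'intrinsics': array([[371.92992952,   0.        , 281.18953326],
       [  0.        , 371.92992952, 205.35274127],
       [  0.        ,   0.        ,   1.        ]]), 'hand_eye': array([[-8.11949273e-04, -9.57680352e-01, -2.87832736e-01,
         7.92073428e+01],
       [ 9.99999081e-01, -1.09004115e-03,  8.05893266e-04,
        -9.12520368e-01],
       [-1.08553767e-03, -2.87831818e-01,  9.57680357e-01,
        -1.47602053e+02],
       [ 0.00000000e+00,  0.00000000e+00,  0.00000000e+00,
         1.00000000e+00]])}
0.65
```

View pics/scene0.png

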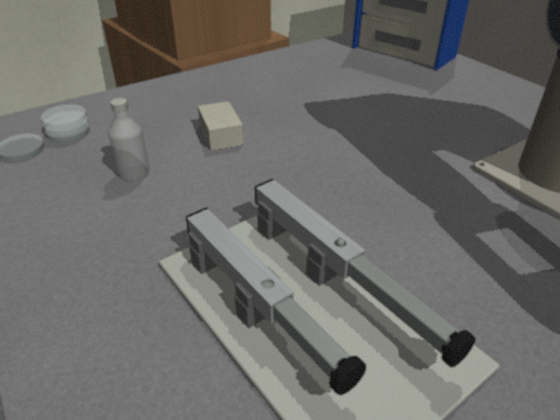

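View pics/top0.png

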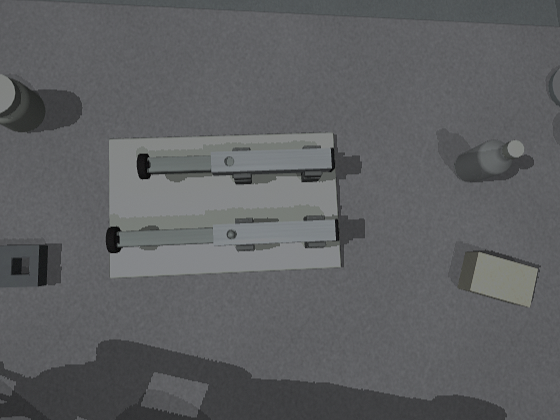

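The top view shows the short leg as the farther one: foot at (143,165), mouth at (211,163) and hole at (230,161). The set leg is the nearer one, with its button at (231,234). Next I zoom in to triangulate.

```bash

python3 - <<'E'
import cv2,numpy as np
a=cv2.imread("pics/scene0.png")[260:400,220:380]; b=cv2.imread("pics/top0.png")[130:200,120:260]
a=cv2.convertScaleAbs(cv2.resize(a,None,fx=5,fy=4.2857*1.0,interpolation=3) if 0 else cv2.resize(a,None,fx=4,fy=4,interpolation=3),alpha=1.5)
b=cv2.convertScaleAbs(cv2.resize(b,None,fx=5.5,fy=5.5,interpolation=3),alpha=1.5)
cv2.imwrite("pics/sz.png",a); cv2.imwrite("pics/tz.png",b)
E
```

```text
(no output)
```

View pics/sz.png

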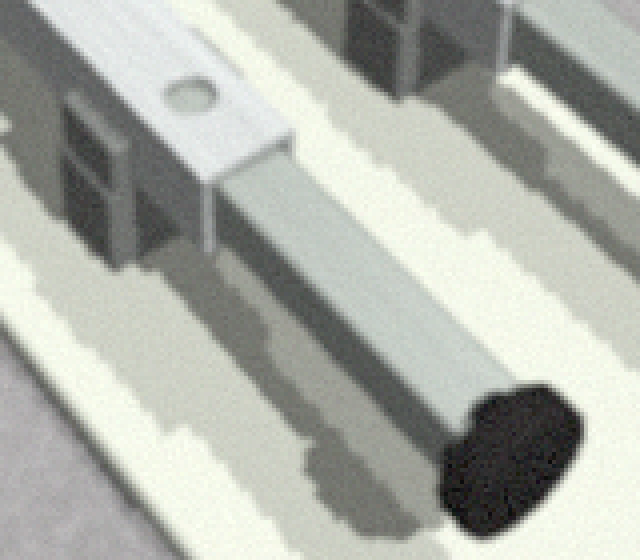

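View pics/tz.png

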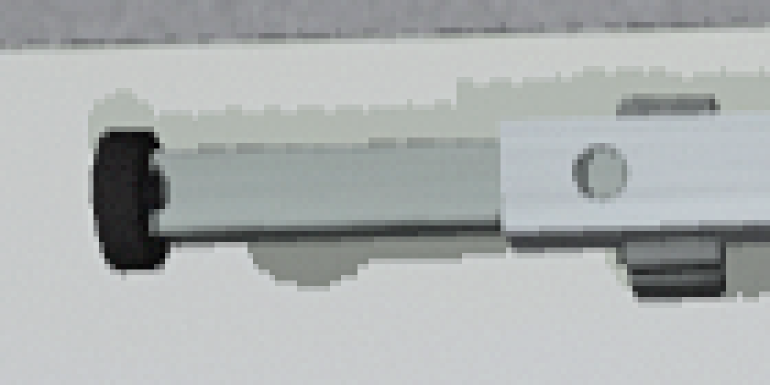

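The scene zoom shows the mouth's top corners at about (292.5,293) and (271.8,305), and the hole at (267.5,283.8). The top zoom puts the same corners at about (210.9,152) and (211.8,172), and the hole at (229.1,161).

```bash

cat >> h.py <<'E'
def P(c):
    k=calibration(c); return k["intrinsics"]@k["world_to_cam"][:3]
def tri(s,t):
    X=cv2.triangulatePoints(P("scene"),P("top"),np.array(s,float).reshape(2,1),np.array(t,float).reshape(2,1))
    return (X[:3]/X[3]).ravel()
def onz(c,uv,z):
    p=P(c); A=np.c_[p[:,0],p[:,1],-np.array([uv[0],uv[1],1])]
    return np.linalg.solve(A,-(p[:,2]*z+p[:,3]))[:2]
E
python3 - <<'E'
from h import *
S=lambda x,y:(220+(x+.5)/4-.5,260+(y+.5)/4-.5)
T=lambda x,y:(120+(x+.5)/5.5-.5,130+(y+.5)/5.5-.5)
for n,s,t in [("far corner?",S(292,133),T(500,122)),("other",S(207,180),T(502,231)),("hole",S(190,96),T(600,171)),("setbtn",(338.9,242.6),(231,233.3))]:
    print(n,tri(s,t).round(1),tri(s,T(502,231) if n[0]=='f' else t).round(1), onz("scene",s,84).round(1),onz("top",t,84).round(1))
s=S(207,180);print(tri(s,T(500,122)).round(1))
# inner tube top edges z=79.5 and foot
print("inner edge far/near at mouth", [onz("top",T(*p),79.5).round(1) for p in [(498,140),(498,220),(170,150),(170,234)]])
print("foot rear face top", onz("top",T(157,140),80).round(1))
print("scene inner edges", [onz("scene",S(*p),79.5).round(1) for p in [(218,183),(290,153),(450,432),(510,378)]])
print(R.from_rotvec(get_obs()['orientation']).as_matrix().round(3))
E
```

```text
far corner? [635.7  30.4 105.9] [617.5  22.4  84.6] [617.3  21.8] [650.4  24.6]
other [632.2  16.8  66. ] [632.2  16.8  66. ] [648.1  22.9] [617.3  22.6]
hole [635.9  -5.8  86.2] [635.9  -5.8  86.2] [634.8  -7.4] [636.5  -5.7]
setbtn [517.4 -14.2  86.6] [517.4 -14.2  86.6] [515.6 -16.5] [517.3 -13.8]
[649.5  24.5  86.5]
inner edge far/near at mouth [array([645.9,  25.5]), array([621.5,  24.5]), array([639.4, 122.6]), array([614. , 121.2])]
foot rear face top [642.2 126.5]
scene inner edges [array([644. ,  22.4]), array([619.9,  24.7]), array([638.8, 124.6]), array([615.3, 120.6])]
[[-0.947  0.322 -0.   ]
 [ 0.322  0.947 -0.   ]
 [-0.    -0.    -1.   ]]
```

>>> {"name": "move_arm", "arguments": {
  "deltas": [
    [0, -0.028, -0.017, 0, 0],
    [0, -0.056, -0.034, 0, 0],
    [0, -0.085, -0.05, 0, 0],
    [0, -0.113, -0.067, 0, 0],
    [0, -0.141, -0.084, 0, 0]
  ]
}}

```text
t: 1.07
ee_pos: [308.4, 465.6, 236.8]
orientation: [0.512, 3.099, 0.0]
ft_force: [0.2, 0.5, 0.3]
width: 87.8
```

>>> {"name": "move_arm", "arguments": {
  "deltas": [
    [0, -0.028, -0.017, 0, 0],
    [0, -0.056, -0.034, 0, 0],
    [0, -0.085, -0.05, 0, 0],
    [0, -0.113, -0.067, 0, 0],
    [0, -0.141, -0.084, 0, 0]
  ]
}}

```text
t: 1.48
ee_pos: [415.0, 340.6, 236.9]
orientation: [0.512, 3.099, 0.001]
ft_force: [0.1, 1.6, 0.4]
width: 88.2
```

>>> {"name": "move_arm", "arguments": {
  "deltas": [
    [0, -0.028, -0.017, 0, 0],
    [0, -0.056, -0.034, 0, 0],
    [0, -0.085, -0.05, 0, 0],
    [0, -0.113, -0.067, 0, 0],
    [0, -0.141, -0.084, 0, 0]
  ]
}}

```text
t: 1.9
ee_pos: [521.5, 215.6, 236.9]
orientation: [0.513, 3.099, 0.0]
ft_force: [-0.1, -0.5, 0.4]
width: 87.3
```

>>> {"name": "move_arm", "arguments": {
  "deltas": [
    [0, -0.028, -0.017, 0, 0],
    [0, -0.056, -0.034, 0, 0],
    [0, -0.085, -0.05, 0, 0],
    [0, -0.113, -0.067, 0, 0],
    [0, -0.141, -0.084, 0, 0]
  ]
}}

```text
t: 2.32
ee_pos: [628.0, 90.6, 236.8]
orientation: [0.513, 3.099, 0.0]
ft_force: [0.3, -0.4, 1.0]
width: 87.8
```

>>> {"name": "move_arm", "arguments": {
  "deltas": [
    [0, 0, 0, 0, 0.12],
    [0, 0, 0, 0, 0.24],
    [0, 0, 0, 0, 0.36],
    [0, 0, 0, 0, 0.48],
    [0, 0, 0, 0, 0.6]
  ]
}}

```text
t: 2.73
ee_pos: [627.0, 91.8, 236.6]
orientation: [-1.414, -2.805, 0.0]
ft_force: [0.2, 0.1, 0.0]
width: 87.7
```

>>> {"name": "move_arm", "arguments": {
  "deltas": [
    [0, 0, 0, 0, 0.12],
    [0, 0, 0, 0, 0.24],
    [0, 0, 0, 0, 0.36],
    [0, 0, 0, 0, 0.48],
    [0, 0, 0, 0, 0.57]
  ]
}}

```text
t: 3.15
ee_pos: [627.0, 92.0, 236.7]
orientation: [2.146, 2.294, 0.0]
ft_force: [-0.3, -0.4, -0.4]
width: 87.6
```

```bash

python3 - <<'E'
from h import *
o=get_obs(); im=get_image("wrist"); cv2.imwrite("pics/w1.png",im)
print(o['ee_pos'],o['orientation'],o['qpos']); np.savez("w1.npz",p=o['ee_pos'],r=o['orientation'])
print([(np.round(d["location"],1),round(d["conf"],2)) for d in place_of("wrist","short_leg_grip")])
for d in regions_of("wrist","short_leg_grip"):
    print(d['conf'],d['region'].sum()); mo=np.argwhere(d['region']);print(mo.min(0),mo.max(0))
E
```

```text
[626.99760163  92.01495218 236.70388719] [2.14589877e+00 2.29447978e+00 7.46162530e-05] [1.26926162e-01 4.35784855e-01 1.60960886e+00 2.23055858e-05
 1.09615368e+00 6.00182489e-02]
[(array([628.7,  90.9,  65.5]), 0.58)]
0.67 4589
[128 257] [304 308]
```

View pics/w1.png

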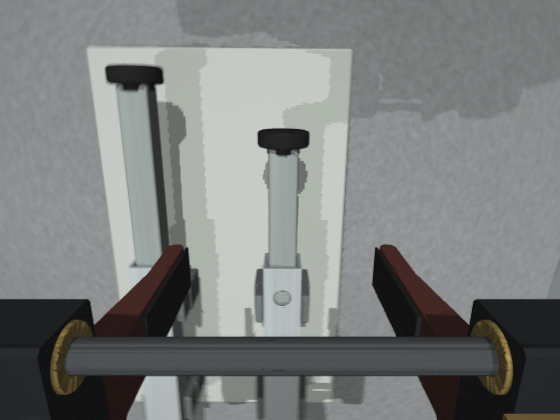

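The wrist view shows the short leg's inner tube running almost straight up at column ~283, with the foot at (283,139), the mouth at row ~262 and the hole at (282,298). The set leg lies to the left. I'll fit the axis from this.

```bash

python3 - <<'E'
from h import *
im=cv2.imread("pics/w1.png"); d=np.load("w1.npz"); k=calibration("wrist")
Rt=R.from_rotvec(d['r']).as_matrix()
def ray(u,v,z):
    c=np.linalg.inv(k["intrinsics"])@[u,v,1]; H=k["hand_eye"]
    o=Rt@H[:3,3]+d['p']; w=Rt@(H[:3,:3]@c); s=(z-o[2])/w[2]; return o+s*w
g=cv2.cvtColor(im,6).astype(int)
for v in (165,185,205,225,245,255,275,300,315): print(v,g[v,255:312].tolist())
print("mouth",ray(283,256,84),ray(283,261,84),"hole",ray(282,298,84), "foot rear top",ray(283,148,84))
print(Rt.round(3))
cv2.imwrite("pics/w1z.png",cv2.convertScaleAbs(cv2.resize(im[120:330,230:340],None,fx=2.8,fy=2.8,interpolation=3),alpha=1.3))
E
```

```text
165 [201, 201, 201, 201, 201, 201, 201, 200, 201, 193, 163, 135, 129, 121, 141, 155, 164, 167, 168, 167, 167, 167, 167, 166, 163, 163, 161, 160, 160, 162, 162, 162, 161, 161, 160, 159, 159, 158, 158, 157, 155, 147, 120, 93, 109, 110, 109, 109, 109, 110, 136, 180, 179, 179, 179, 179, 179]
185 [201, 201, 201, 201, 201, 202, 201, 201, 200, 201, 201, 184, 129, 122, 141, 155, 163, 166, 167, 167, 165, 165, 166, 164, 163, 162, 161, 160, 161, 161, 162, 161, 162, 160, 158, 158, 158, 158, 157, 156, 153, 139, 114, 98, 109, 109, 109, 109, 109, 136, 178, 179, 179, 178, 178, 178, 178]
205 [201, 201, 202, 201, 201, 201, 201, 201, 201, 201, 202, 202, 193, 163, 139, 155, 163, 166, 167, 164, 165, 164, 164, 163, 163, 161, 160, 160, 160, 160, 161, 161, 159, 159, 158, 158, 159, 158, 157, 157, 151, 125, 101, 137, 178, 178, 179, 178, 178, 178, 178, 178, 179, 179, 178, 178, 178]
225 [201, 201, 201, 202, 201, 201, 201, 201, 202, 201, 201, 201, 194, 166, 141, 154, 163, 165, 165, 165, 163, 164, 162, 161, 162, 161, 159, 159, 159, 159, 158, 160, 160, 159, 158, 158, 158, 158, 156, 155, 143, 116, 127, 177, 177, 17
[... 1056 characters left out ...]
 159, 158, 157, 158, 158, 156, 147, 134, 141, 170, 186, 188, 187, 185, 184, 184, 186, 179, 151, 119, 95, 104, 112, 119, 118, 110, 113, 141, 164, 175]
315 [153, 118, 120, 120, 119, 116, 106, 105, 134, 167, 189, 190, 191, 192, 193, 191, 190, 188, 185, 183, 183, 184, 186, 186, 187, 188, 187, 185, 185, 185, 187, 186, 186, 185, 185, 186, 187, 188, 187, 186, 184, 183, 183, 183, 169, 138, 104, 99, 103, 107, 111, 110, 113, 132, 153, 171, 175]
mouth [632.08428924  34.20697921  84.        ] [632.40789648  29.41859939  84.        ] hole [633.98132828  -7.36739525  84.        ] foot rear top [625.70127617 128.65570431  84.        ]
[[-0.067  0.998  0.   ]
 [ 0.998  0.067  0.   ]
 [ 0.     0.    -1.   ]]
```

View pics/w1z.png

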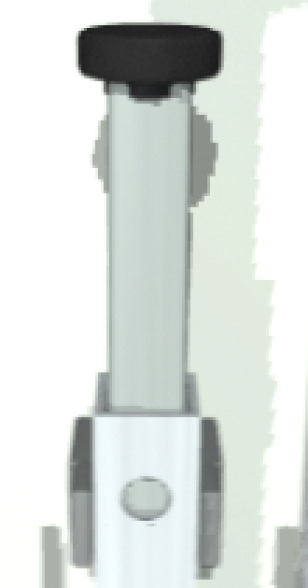

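```bash

python3 - <<'E'
from h import *
d=np.load("w1.npz"); k=calibration("wrist")
Rt=R.from_rotvec(d['r']).as_matrix()
def ray(u,v,z):
    c=np.linalg.inv(k["intrinsics"])@[u,v,1]; H=k["hand_eye"]
    o=Rt@H[:3,3]+d['p']; w=Rt@(H[:3,:3]@c); s=(z-o[2])/w[2]; return (o+s*w).round(1)
for v,l,r in [(165,268.7,296.6),(185,268.6,296.1),(205,268.6,295.6),(225,268.6,295.2),(245,268.5,294.9)]:
    a,b=ray(l,v,79.5),ray(r,v,79.5); print(a,b,(a+b)/2)
print(ray(282,268,84),ray(282.1,297.9,84),ray(283,153,79.5), ray(283,155,76))
for v,l,r in [(275,263.1,301.2),(315,263.5,299.5)]:
    a,b=ray(l,v,84),ray(r,v,84); print(a,b,(a+b)/2)
# height from wrist+scene: hole
H=k["hand_eye"]; T=np.eye(4);T[:3,:3]=Rt;T[:3,3]=d['p']; W=np.linalg.inv(T@H); Pw=k["intrinsics"]@W[:3]
for s,w in [((267.5,283.9),(282.1,297.9)),((271.4,304.6),(263,268)),((292.6,292.9),(301.5,268))]:
    X=cv2.triangulatePoints(P("scene"),Pw,np.array(s).reshape(2,1),np.array(w).reshape(2,1));print((X[:3]/X[3]).ravel().round(1))
E
```

```text
[614.9 113.2  79.5] [638.  114.8  79.5] [626.45 114.    79.5 ]
[615.8  96.2  79.5] [638.9  97.8  79.5] [627.35  97.    79.5 ]
[616.8  78.7  79.5] [639.8  80.2  79.5] [628.3   79.45  79.5 ]
[617.8  60.6  79.5] [640.9  62.1  79.5] [629.35  61.35  79.5 ]
[618.8  41.9  79.5] [642.   43.4  79.5] [630.4   42.65  79.5 ]
[632.   22.6  84. ] [634.1  -7.3  84. ] [626.  124.   79.5] [626.2 121.8  76. ]
[615.6  14.6  84. ] [649.5  16.9  84. ] [632.55  15.75  84.  ]
[618.1 -26.2  84. ] [651.3 -24.   84. ] [634.7 -25.1  84. ]
[634.1  -7.8  82.8]
[743.7 217.7 421.6]
[642.9  53.  132.5]
```

>>> {"name": "move_arm", "arguments": {
  "deltas": [
    [0, 0, 0.001, 0.035, 0.01],
    [0, 0, 0.001, 0.07, 0.01],
    [0, 0, 0.001, 0.1, 0.01],
    [0, 0, 0.001, 0.125, 0.01],
    [0, 0, 0.001, 0.125, 0.01]
  ]
}}

```text
t: 3.72
ee_pos: [624.5, 91.6, 106.6]
orientation: [-2.143, -2.289, 0.011]
ft_force: [-0.8, 0.0, -1.1]
width: 87.6
```

>>> {"name": "move_arm", "arguments": {
  "deltas": [
    [0, 0, 0, 0.02, 0],
    [0, 0, 0, 0.035, 0],
    [0, 0, 0, 0.049, 0],
    [0, 0, 0, 0.049, 0]
  ]
}}

```text
t: 4.05
ee_pos: [627.0, 91.9, 61.2]
orientation: [-2.148, -2.29, 0.003]
ft_force: [-0.3, -0.0, 0.2]
width: 87.9
```

```bash

python3 - <<'E'
from h import *
im=get_image("wrist"); cv2.imwrite("pics/w2.png",im)
im=get_image("scene"); cv2.imwrite("pics/s2.png",im)
print(get_obs()['ee_pos'],get_obs()['ft_force'])
E
```

```text
[628.26806426  92.12458877  63.22729345] [1.04442863 0.16290325 0.4356174 ]
```

View pics/w2.png

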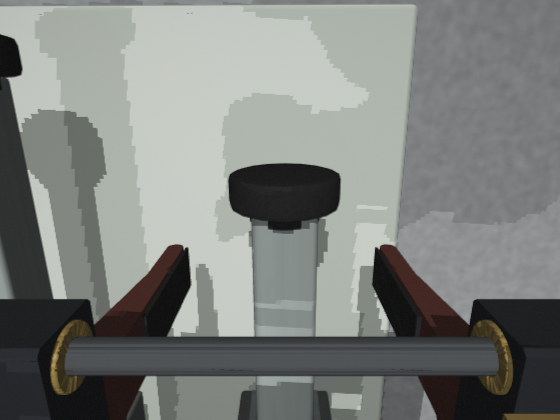

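View pics/s2.png

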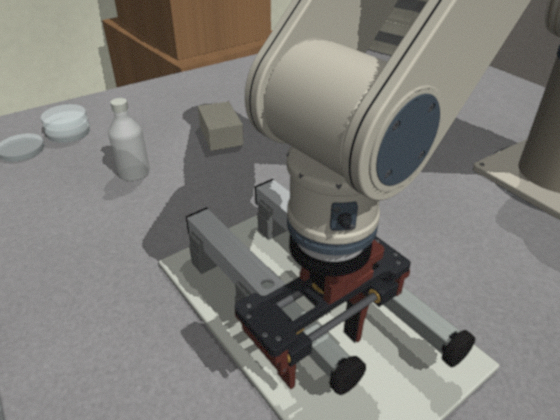

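The tube lies between the open fingers, at column 286 against a jaw centre of ~282, and the hole is still visible in the scene view at (268,284). Closing now.

>>> {"name": "move_arm", "arguments": {
  "deltas": [
    [120, 0, 0.001, 0, 0],
    [200, 0, 0.001, 0, 0],
    [220, 0, 0.001, 0, 0],
    [220, 0, 0.001, 0, 0],
    [220, 0, 0.001, 0, 0]
  ]
}}

```text
t: 4.57
ee_pos: [629.2, 92.2, 63.2]
orientation: [2.15, 2.29, 0.001]
ft_force: [-0.3, -0.1, 0.8]
width: 58.3
```

>>> {"name": "move_arm", "arguments": {
  "deltas": [
    [220, 0, 0, 0, 0],
    [220, 0, 0, 0, 0],
    [220, 0, 0, 0, 0]
  ]
}}

```text
t: 4.82
ee_pos: [628.9, 92.2, 62.7]
orientation: [-2.15, -2.29, 0.0]
ft_force: [0.2, -0.3, 0.0]
width: 38.1
```

>>> {"name": "move_arm", "arguments": {
  "deltas": [
    [220, 0, 0, 0, 0],
    [220, 0, 0, 0, 0],
    [220, 0, 0, 0, 0],
    [220, 0, 0, 0, 0]
  ]
}}

```text
t: 5.15
ee_pos: [628.3, 92.1, 62.6]
orientation: [-2.149, -2.29, 0.002]
ft_force: [-4.2, -0.5, 3.1]
width: 24.9
```

>>> {"name": "move_arm", "arguments": {
  "deltas": [
    [220, 0.005, 0, 0, 0],
    [220, 0.014, 0, 0, 0],
    [220, 0.023, 0, 0, 0],
    [220, 0.032, 0, 0, 0],
    [220, 0.038, 0, 0, 0]
  ]
}}

```text
t: 5.57
ee_pos: [625.8, 129.4, 62.6]
orientation: [-2.15, -2.291, 0.004]
ft_force: [-4.2, -6.5, 3.1]
width: 24.9
```

>>> {"name": "move_arm", "arguments": {
  "deltas": [
    [220, 0.003, 0, 0, 0],
    [220, 0.005, 0, 0, 0],
    [220, 0.007, 0, 0, 0],
    [220, 0.007, 0, 0, 0]
  ]
}}

```text
t: 5.9
ee_pos: [625.2, 137.8, 62.6]
orientation: [-2.149, -2.289, 0.001]
ft_force: [-5.9, 6.4, 2.5]
width: 24.8
```

```bash

python3 - <<'E'
from h import *
im=get_image("scene"); cv2.imwrite("pics/s3.png",cv2.convertScaleAbs(cv2.resize(im[220:400,180:400],None,fx=3,fy=3,interpolation=3),alpha=1.4))
print(get_obs()['ee_pos'],get_obs()['ft_force'])
E
```

```text
[625.18077532 138.15760607  62.55632518] [-6.64568195  6.96494968  2.60788137]
```

View pics/s3.png

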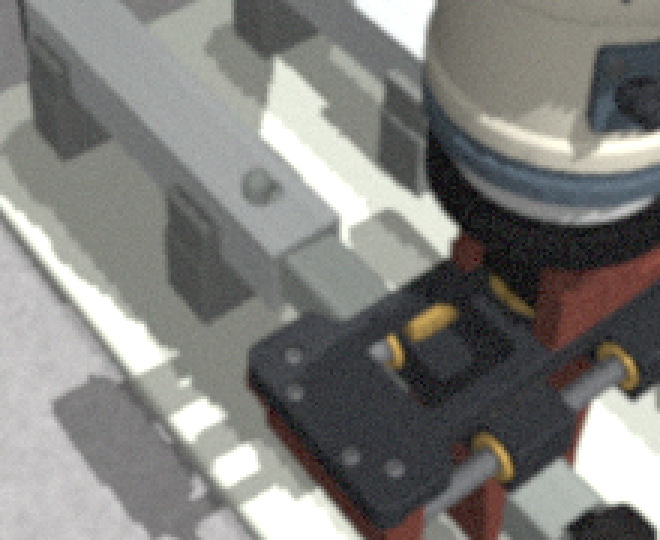

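The button now looks raised in its hole, at zoomed (258,185). I'll tug to check that it's locked.

>>> {"name": "move_arm", "arguments": {
  "deltas": [
    [220, 0.001, 0, 0, 0],
    [220, 0.002, 0, 0, 0]
  ]
}}

```text
t: 6.12
ee_pos: [625.1, 139.3, 62.5]
orientation: [-2.149, -2.29, 0.002]
ft_force: [-5.6, -3.2, 4.7]
width: 25.0
```

>>> {"name": "move_arm", "arguments": {
  "deltas": [
    [220, 0.001, 0, 0, 0],
    [220, 0.002, 0, 0, 0],
    [220, 0.002, 0, 0, 0]
  ]
}}

```text
t: 6.37
ee_pos: [625.0, 140.8, 62.5]
orientation: [-2.149, -2.29, 0.003]
ft_force: [-5.5, -1.6, 4.5]
width: 24.8
```

>>> {"name": "move_arm", "arguments": {
  "deltas": [
    [220, 0.001, 0, 0, 0],
    [220, 0.0015, 0, 0, 0],
    [220, 0.0015, 0, 0, 0]
  ]
}}

```text
t: 6.62
ee_pos: [624.9, 142.1, 62.5]
orientation: [-2.15, -2.29, 0.003]
ft_force: [-5.5, -2.0, 4.0]
width: 24.6
```

```bash

python3 - <<'E'
from h import *
im=get_image("scene"); cv2.imwrite("pics/s4.png",cv2.convertScaleAbs(cv2.resize(im[210:320,220:380],None,fx=5,fy=5,interpolation=3),alpha=1.8))
print(get_obs()['ee_pos'],get_obs()['ft_force'])
for n in ("short_button","set_button"):
    print(n,[(np.argwhere(d['region']).mean(0)[::-1].round(1),d['region'].sum(),d['conf']) for d in regions_of("scene",n)])
E
```

```text
[624.90851339 142.14338403  62.57979386] [-4.59589385 -2.32047283  5.19722827]
short_button []
set_button []
```

View pics/s4.png

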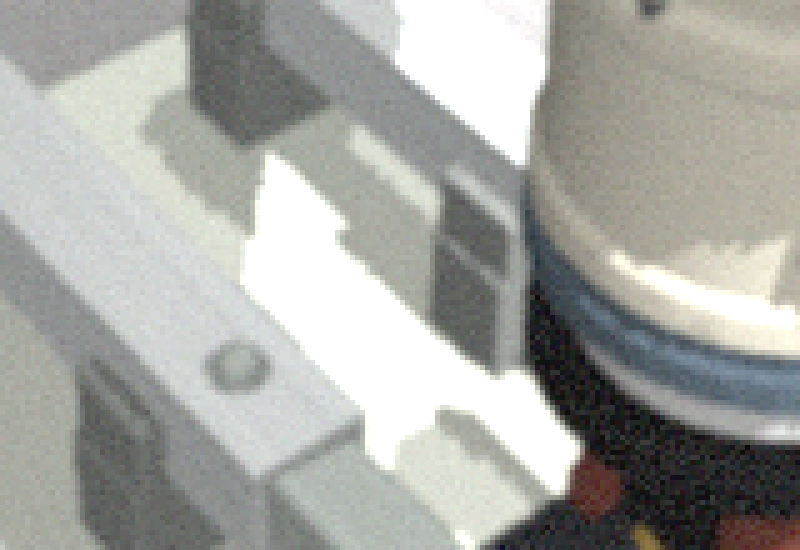

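>>> {"name": "move_arm", "arguments": {
  "deltas": [
    [220, 0.001, 0, 0, 0],
    [220, 0.0015, 0, 0, 0],
    [220, 0.0015, 0, 0, 0]
  ]
}}

```text
t: 7.02
ee_pos: [624.8, 143.5, 62.5]
orientation: [-2.15, -2.29, 0.003]
ft_force: [-4.9, -3.2, 4.4]
width: 24.6
```

>>> {"name": "move_arm", "arguments": {
  "deltas": [
    [220, 0.001, 0, 0, 0],
    [220, 0.0015, 0, 0, 0],
    [220, 0.0015, 0, 0, 0]
  ]
}}

```text
t: 7.27
ee_pos: [624.8, 144.0, 62.5]
orientation: [2.15, 2.291, -0.005]
ft_force: [-4.7, -8.3, 5.3]
width: 24.6
```

>>> {"name": "move_arm", "arguments": {
  "deltas": [
    [220, 0.001, 0, 0, 0],
    [220, 0.0015, 0, 0, 0],
    [220, 0.0015, 0, 0, 0]
  ]
}}

```text
t: 7.52
ee_pos: [624.8, 144.3, 62.6]
orientation: [2.149, 2.29, -0.007]
ft_force: [-4.7, -13.8, 5.4]
width: 24.7
```

```bash

python3 - <<'E'
from h import *
im=get_image("scene"); cv2.imwrite("pics/s5.png",cv2.convertScaleAbs(cv2.resize(im[210:320,220:380],None,fx=5,fy=5,interpolation=3),alpha=1.8))
print(get_obs()['ee_pos'],get_obs()['ft_force'])
E
```

```text
[624.76730596 144.30177955  62.54988381] [ -4.02796392 -14.44036952   5.77364577]
```

View pics/s5.png

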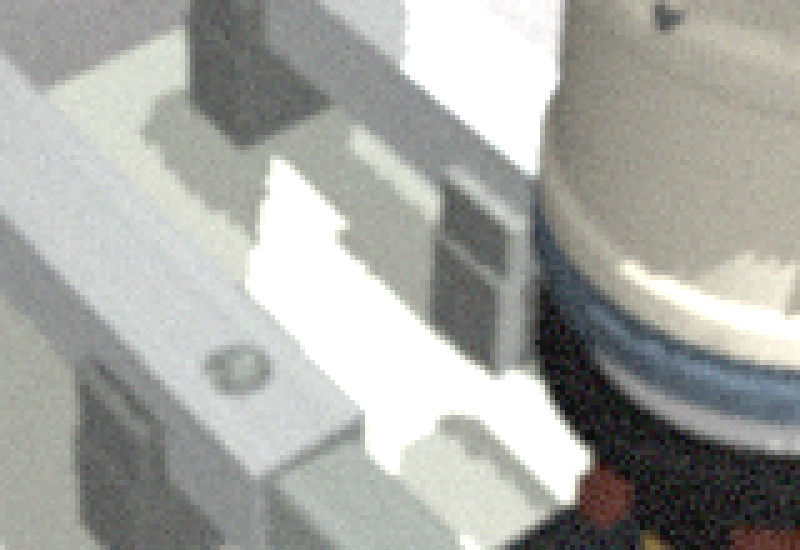

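```bash

python3 - <<'E'
from h import *
t=get_image("top"); s=get_image("scene"); cv2.imwrite("pics/t5.png",t); cv2.imwrite("pics/s5f.png",s)
# crops around hole (268,284): s0, s3,s4,s5 ; set button in s0
s0=cv2.imread("pics/scene0.png")
def c(im,x,y): return cv2.resize(im[y-14:y+14,x-14:x+14],(190,190),interpolation=3)
s3=cv2.resize(cv2.imread("pics/s3.png"),(220,180),interpolation=3); s4=cv2.resize(cv2.imread("pics/s4.png"),(160,110),interpolation=3)
row=[cv2.convertScaleAbs(c(s0,268,284),alpha=1.2),c(s3,88,64),c(s4,48,74),cv2.convertScaleAbs(c(s,268,284),alpha=1.8)]
r2=[cv2.convertScaleAbs(c(s0,340,244),alpha=1.2)]+[np.zeros((190,190,3),np.uint8)]*2+[cv2.convertScaleAbs(cv2.resize(t[140:190,190:240],(190,190),interpolation=3),alpha=1.5)]
cv2.imwrite("pics/cmp.png",np.vstack([np.hstack(row),np.hstack(r2)]))
E
```

```text
(no output)
```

View pics/cmp.png

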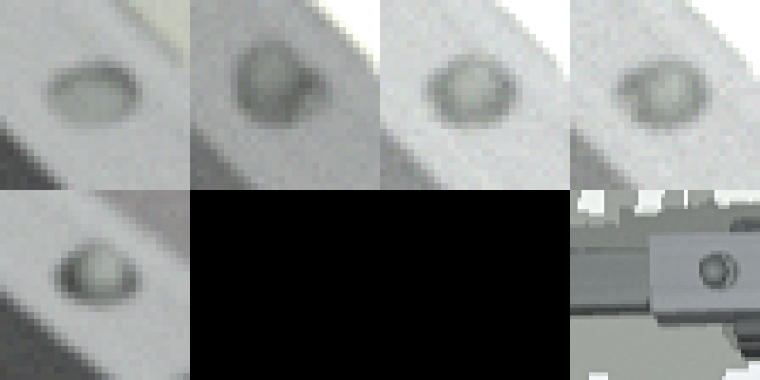

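```bash

python3 - <<'E'
from h import *
w=get_image("wrist"); cv2.imwrite("pics/w5.png",w)
t=cv2.imread("pics/t5.png"); s=cv2.imread("pics/s5f.png"); s0=cv2.imread("pics/scene0.png"); t0=cv2.imread("pics/top0.png")
u=np.array([-.057,.998])
def ov(cam,im,cen,x0,y0,n,dz=0):
    K=12; a=cv2.convertScaleAbs(cv2.resize(im[y0:y0+n,x0:x0+n],None,fx=K,fy=K,interpolation=3),alpha=1.5); p=P(cam)
    for r,z,col in [(8,84,(0,0,255)),(6,84,(255,0,0)),(4,90,(0,200,0)),(.3,91,(0,255,255))]:
        th=np.linspace(0,2*np.pi,40); X=np.c_[cen[0]+r*np.cos(th),cen[1]+r*np.sin(th),np.full(40,z),np.ones(40)]@p.T
        q=(X[:,:2]/X[:,2:]-[x0,y0]+.5)*K
        cv2.polylines(a,[q.astype(np.int32).reshape(-1,1,2)],True,col,1)
    return a
hs=onz("scene",(267.5,283.9),84); ht=onz("top",(229.0,161),84)
ss=onz("scene",(338.9,242.6),88)
st=onz("top",(231,233.3),88)
print(hs,ht,ss,st)
A=np.hstack([ov("scene",s,hs,255,268,30),ov("scene",s0,ss,325,228,30)])
B=np.hstack([ov("top",t,ht,214,146,30),ov("top",t0,st,216,218,30)])
cv2.imwrite("pics/ov.png",cv2.resize(np.vstack([A,B]),(600,600)))
def tmpl():
    a=cv2.imread("pics/w2.png"); pat=a[155:225,220:350]; r=cv2.matchTemplate(w,pat,cv2.TM_CCOEFF_NORMED); return cv2.minMaxLoc(r)
print(tmpl())
E
```

```text
[634.61844145  -6.74389301] [636.00111485  -6.27919737] [518.62124749 -13.29292318] [517.10573532 -14.11369472]
(-0.646137535572052, 0.9876601696014404, (108, 107), (217, 155))
```

View pics/ov.png

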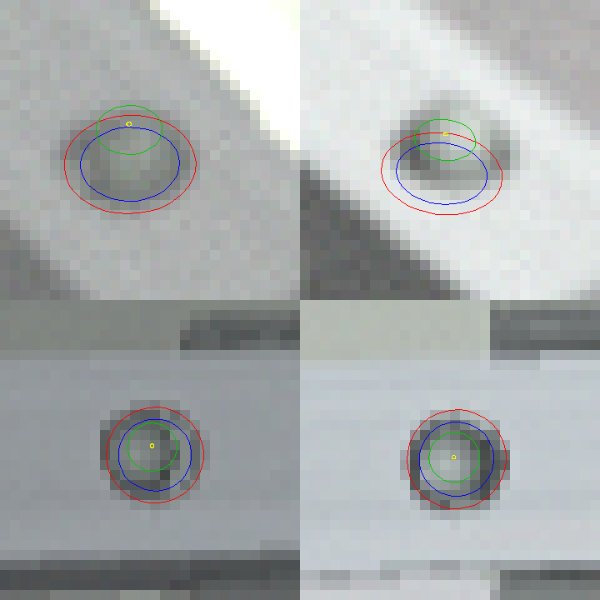

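View pics/w5.png

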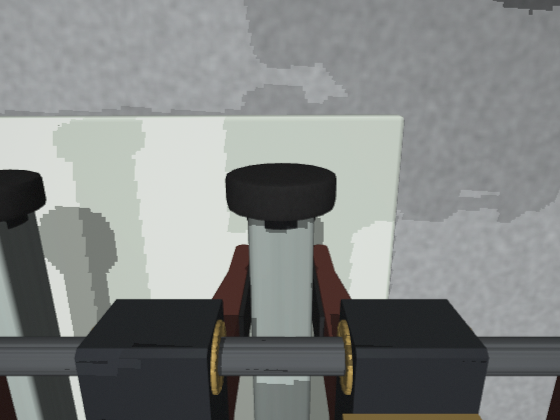

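The tug meets a hard stop at y≈144 (−14 N). The foot is in the same place in the wrist view as before the pull, so the pads have not slipped. I'll ease back to mid-play and look again.

>>> {"name": "move_arm", "arguments": {
  "deltas": [
    [220, -0.001, 0, 0, 0],
    [220, -0.0025, 0, 0, 0],
    [220, -0.0042, 0, 0, 0],
    [220, -0.0042, 0, 0, 0]
  ]
}}

```text
t: 8.05
ee_pos: [624.9, 142.7, 62.6]
orientation: [-2.149, -2.29, 0.002]
ft_force: [-4.8, -0.9, 4.3]
width: 24.7
```

```bash

python3 - <<'E'
from h import *
s=get_image("scene"); cv2.imwrite("pics/s6f.png",s);t=get_image("top")
print(get_obs()['ee_pos'],get_obs()['ft_force'])
c=lambda im,x,y:cv2.resize(im[y-14:y+14,x-14:x+14],(300,300),interpolation=3)
s0=cv2.imread("pics/scene0.png")
cv2.imwrite("pics/c6.png",cv2.convertScaleAbs(np.hstack([c(s,268,284)*1,c(t,229,161)]),alpha=1.7))
E
```

```text
[624.84654392 142.72316509  62.57162031] [-4.97184377 -1.62813716  4.96285593]
```

View pics/c6.png

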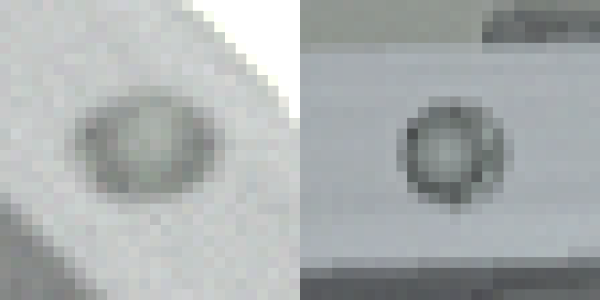

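>>> {"name": "move_arm", "arguments": {
  "deltas": [
    [220, -0.001, 0, 0, 0],
    [220, -0.002, 0, 0, 0],
    [220, -0.002, 0, 0, 0]
  ]
}}

```text
t: 8.4
ee_pos: [625.0, 141.2, 62.6]
orientation: [-2.149, -2.29, 0.002]
ft_force: [-5.3, 1.1, 3.3]
width: 24.7
```

>>> {"name": "move_arm", "arguments": {
  "deltas": [
    [220, -0.001, 0, 0, 0],
    [220, -0.002, 0, 0, 0],
    [220, -0.002, 0, 0, 0]
  ]
}}

```text
t: 8.65
ee_pos: [625.1, 139.3, 62.6]
orientation: [-2.149, -2.29, 0.002]
ft_force: [-5.0, 1.4, 3.6]
width: 24.6
```

>>> {"name": "move_arm", "arguments": {
  "deltas": [
    [220, -0.0005, 0, 0, 0],
    [220, -0.001, 0, 0, 0],
    [220, -0.001, 0, 0, 0]
  ]
}}

```text
t: 8.9
ee_pos: [625.1, 139.0, 62.6]
orientation: [-2.149, -2.289, 0.001]
ft_force: [-6.5, 5.4, 2.9]
width: 24.9
```

>>> {"name": "move_arm", "arguments": {
  "deltas": [
    [220, -0.0005, 0, 0, 0],
    [220, -0.001, 0, 0, 0],
    [220, -0.001, 0, 0, 0]
  ]
}}

```text
t: 9.15
ee_pos: [625.2, 138.8, 62.6]
orientation: [-2.148, -2.289, -0.0]
ft_force: [-6.2, 9.1, 3.4]
width: 24.5
```

```bash

python3 - <<'E'
from h import *
s=get_image("scene"); cv2.imwrite("pics/s7f.png",s);t=get_image("top")
print(get_obs()['ee_pos'],get_obs()['ft_force'])
c=lambda im,x,y:cv2.resize(im[y-14:y+14,x-14:x+14],(300,300),interpolation=3)
cv2.imwrite("pics/c7.png",cv2.convertScaleAbs(np.hstack([c(s,268,284)*1,c(t,229,161)]),alpha=1.7))
E
```

```text
[625.17294311 138.77345888  62.57692206] [-6.48701276  8.08796218  3.199255  ]
```

View pics/c7.png

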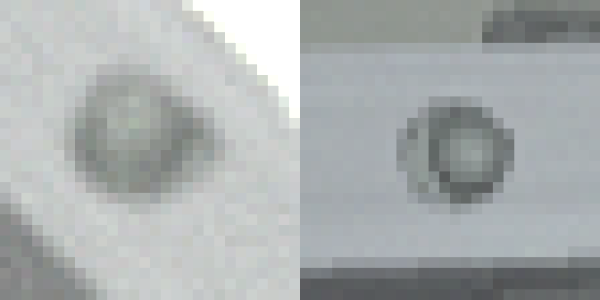

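There are stops both ways (about 139 and 144), and the button stands up in the hole and moves across it with the tube, so the leg is locked. I'll centre it, release and retreat.

>>> {"name": "move_arm", "arguments": {
  "deltas": [
    [220, 0.002, 0, 0, 0],
    [220, 0.0035, 0, 0, 0],
    [220, 0.0038, 0, 0, 0],
    [220, 0.0038, 0, 0, 0]
  ]
}}

```text
t: 9.58
ee_pos: [625.0, 140.5, 62.6]
orientation: [-2.149, -2.29, 0.003]
ft_force: [-5.4, -1.4, 4.4]
width: 25.0
```

>>> {"name": "move_arm", "arguments": {
  "deltas": [
    [150, 0, 0, 0, 0],
    [60, 0, 0, 0, 0],
    [0, 0, 0, 0, 0],
    [0, 0, 0, 0, 0],
    [0, 0, 0, 0, 0]
  ]
}}

```text
t: 10.0
ee_pos: [626.2, 140.7, 62.7]
orientation: [2.15, 2.29, 0.001]
ft_force: [0.7, -0.4, -0.2]
width: 54.6
```

>>> {"name": "move_arm", "arguments": {
  "deltas": [
    [0, 0, 0, 0, 0],
    [0, 0, 0, 0, 0],
    [0, 0, 0, 0, 0],
    [0, 0, 0, 0, 0],
    [0, 0, 0, 0, 0]
  ]
}}

```text
t: 10.42
ee_pos: [625.9, 140.7, 62.7]
orientation: [2.15, 2.29, 0.0]
ft_force: [0.1, -0.4, -0.1]
width: 86.0
```

>>> {"name": "move_arm", "arguments": {
  "deltas": [
    [0, 0, 0, -0.02, 0],
    [0, 0, 0, -0.05, 0],
    [0, 0, 0, -0.08, 0],
    [0, 0, 0, -0.115, 0],
    [0, 0, 0, -0.15, 0]
  ]
}}

```text
t: 10.83
ee_pos: [625.4, 140.6, 213.8]
orientation: [-2.15, -2.29, 0.001]
ft_force: [0.7, -0.2, 0.4]
width: 87.7
```

>>> {"name": "move_arm", "arguments": {
  "deltas": [
    [0, 0.03, 0, -0.02, 0],
    [0, 0.06, 0, -0.03, 0],
    [0, 0.09, 0, -0.03, 0],
    [0, 0.12, 0, -0.03, 0],
    [0, 0.12, 0, -0.03, 0]
  ]
}}

```text
t: 11.25
ee_pos: [617.9, 265.1, 243.3]
orientation: [-2.146, -2.293, -0.004]
ft_force: [-0.5, -1.5, -0.5]
width: 87.7
```

```bash

python3 - <<'E'
from h import *
s=get_image("scene"); cv2.imwrite("pics/s8f.png",s);t=get_image("top");cv2.imwrite("pics/t8f.png",t)
print(get_obs()['ee_pos'],get_obs()['ft_force'],get_obs()['t'])
for cam in("scene","top"):
  for n in ("short_button","set_button"):
    print(cam,n,[(np.argwhere(d['region']).mean(0)[::-1].round(1),d['region'].sum(),round(d['conf'],2)) for d in regions_of(cam,n)])
a=cv2.resize(s[200:360,220:400],None,fx=3,fy=3,interpolation=3)[:480,:400]
cv2.imwrite("pics/c8.png",cv2.convertScaleAbs(cv2.resize(s[220:320,240:380],None,fx=5.6,fy=5.6,interpolation=3),alpha=1.4))
E
```

```text
[617.92706424 261.33180886 242.48432698] [-0.24094518 -0.12233592 -0.29871213] 11.35
scene short_button []
scene set_button []
top short_button [(array([229.8, 160.8]), np.int64(37), 0.51)]
top set_button []
```

View pics/c8.png

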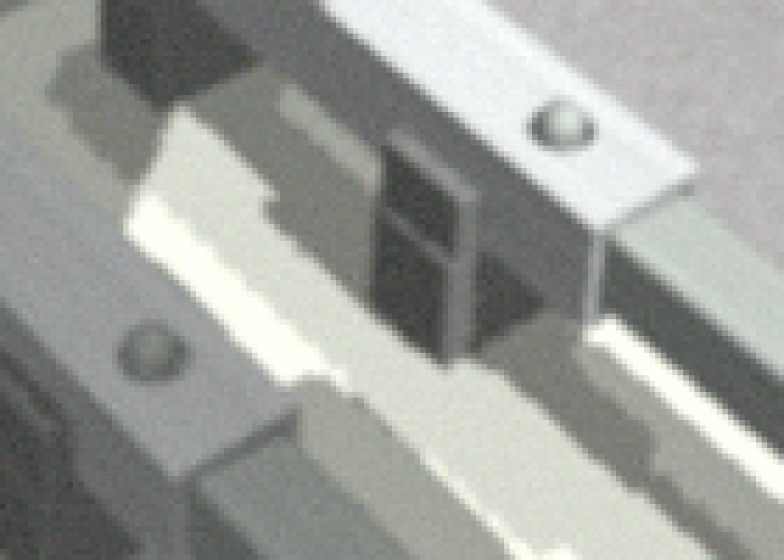

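View pics/t8f.png

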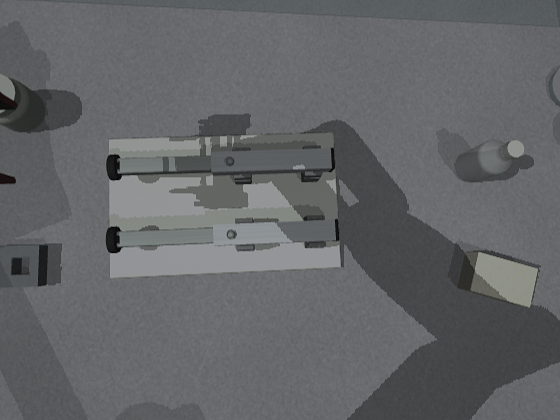

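```bash
python3 -c "
from h import *
o=get_obs();print(o['t'],o['ft_force'],o['width']);print(close_job())"
```

```text
11.55 [-0.09844315  0.41251928 -1.20366641] 87.68525858367825
the job is handed in; nothing more can be done
None
```

The short leg is now pulled out and locked. I gripped its inner tube, pulled it out about 50 mm until the button popped up, then let go and moved the arm clear. The job was handed in at 11.55 s.

**Lock check:** while still gripped, the tube met a stop in both directions, about 5 mm apart (−14 N outward, about +9 N inward). The text's ±2 mm play gives 4 mm, so this is slightly more. I set the tube near the middle before releasing.

**Last pictures:** both buttons stand out of their holes, and the two feet line up at column 113 in the top view. From foot to hole is about 117 pixels on the short leg and 118 on the set leg, which is within the play. Nothing looked displaced, and the wrist force was close to zero.

**Checks that disagreed:**
- **Networks:** after release they found only one button, the short leg's in the top view, with confidence 0.51. They found neither button in the scene view and missed the set button in both, so that check rests on my reading of the pictures and, for the short leg, the stop test.
- **Button height:** I did not measure it in numbers. Some pictures taken mid-pull were unclear about whether the short button was fully up, and that is why I ran the stop test.

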